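# Clip the mini pump onto the bike's frame bracket

### The job

Put the mini pump into its bracket on the bike's main tube, valve head towards the head tube: snap the barrel fully home in both spring clips with the head still a little clear of the front clip, then push the pump back along until the shoulder of the head bears firmly on the front clip, and let go. The bracket is brittle nylon, so press and push with feeling, never harder than about 15 N, and leave everything else on the bench where it is.

Things in the scene. Friction and masses are not known exactly. Their poses are not given: they have to be found in the camera images.
- pump_center (a point): Middle of the barrel of the loose mini pump (about 170 g), on its axis. It lies level, axis 16 mm above the bench, its place swapped at random with a seatpost's. Axes: y along the pump towards the valve head, z up as it lies. Barrel: plain metal, 24 mm diameter, 180 mm long (y = -90 to 90 mm). It does not roll: the head is a block.
- pump_head: The pump's black valve head. Origin on the pump's axis, 90 mm from pump_center, in the flat face, looking back along the barrel, of the head's round shoulder (32 mm diameter, 10 mm thick). Beyond it a block 30 mm wide, 32 mm tall, 41 mm long, with a short spout on its +x side and a lever on top. Axes as pump_center.
- pump_handle (a point): Middle of the pump's round black handle, 32 mm in diameter and 60 mm long, on the pump's axis, 120 mm from pump_center away from the valve head. Axes as pump_center.
- bracket: Black nylon pump bracket on the main tube of a blue bike frame fixed in bench cradles, lying about crosswise to the robot. Origin: on the axis that the seated barrel takes, midway between two clips, 152 mm above the bench. y along this axis to the head tube (short upright tube, bike's front; tall seat tube is at -y), z up. Between the clips only a flat bar, 18 mm wide, top 20 mm below the axis.
- front_clip (a point): Middle of the front C-clip, on the seated axis, 60 mm from the bracket's origin towards the head tube; open upwards, 16 mm long. Rigid seat 12 mm below the axis; two springy jaws with lips 18 mm apart when empty, 9 mm above the axis; flared ends reach 18 mm above and 20 mm to each side of the axis. Axes as bracket.
- rear_clip (a point): Middle of the rear clip, like the front one, at y = -60 mm. A level barrel meets the lips with its axis 17 mm above its seat; the push (both clips together 8 to 15 N at most) peaks 10 to 15 mm up and falls off below 9 mm, where the jaws draw the barrel down on to the rigid seat and force rises steeply. The seated pump slides lengthwise against 1 to 5 N.
- front_clip_face (a point): Point on the seated axis in the outer face of the front clip (towards the head tube), y = 68 mm in the bracket's frame. The head's shoulder rests against this face when home (stopping the pump dead, well above the sliding drag; 'firmly' means 5 N or more on the clip); pump_center is then 22 mm behind the bracket's origin. Axes as bracket.
- beam_top (a point): Top of the bike's main tube under the bracket's middle, 27 mm below the bracket's origin; the tube is level, along the bracket's y, 50 mm in diameter. Axes as bracket.
- seatpost_center (a point): Loose metal seatpost lying on the bench, a plain tube 27 mm in diameter and 220 mm long with a dark clamp block at one end; not part of the job.
- pedal: Loose black pedal, 90 by 95 mm and 22 mm high, on the bench by the main tube on the robot's side; origin at its middle, 11 mm up.
- cassette: Loose stack of steel sprockets, 98 mm across and 31 mm high, on the bench beyond the main tube; origin under its middle.
- oil_bottle: Loose white plastic bottle, 52 mm in diameter, 150 mm tall, on the bench to the robot's left; origin under its middle.
- grease_jar: Loose jar with a metal lid, 70 mm in diameter, 60 mm tall, on the bench to the robot's right; origin under its middle.
- screwdriver: Loose screwdriver lying between the robot and the pump or seatpost.
- wrench: Loose wrench lying between the robot and the pump or seatpost.

How it is judged:
By the outcome, as a careful person would: the job done as asked, in the order asked, and still so for the second after the job is handed in, with the robot touching nothing.
It also fails if it takes over 64 s, if anything falls off the work surface, if the arm or the gripper's body presses on something with over 40 N, if the wrist force passes 120 N, or if a joint passes its speed limit or range.

### The arm

A 6-joint arm with a two-finger parallel gripper is mounted at the origin on the work surface. World frame = base frame: x ahead of the robot, y to its left, z up, the work surface at z = 0. Lengths are in m, angles in rad, forces in N, time in s.
With the tool pointing down it reaches from about 0.325 to 0.85 m from the base axis. Payload 15.5 kg.
Tool frame: the origin (TCP) lies at the very end of the fingers, on their centre line; the grasp point (between the pads) lies 19 mm behind it; y points along the fingers, x is the direction in which the jaws open and shut, and the axes are right-handed (so a half turn about y gives the same grasp; the last joint's range is limited). The gripper opens to 91 mm and grips with 3 to 60 N. Pads are 32 mm wide; open, the fingers measure 118 mm over their backs; the gripper's body (76 mm by 178 mm) begins 60 mm behind the grasp point.
Start: joints at [1.081, 0.494, 1.345, -0, 1.302, -0.096], TCP at [0.24, 0.577, 0.214] pointing down, gripper open.
Joint ranges: [-2.91, 2.91], [-0.82, 2.16], [0.22, 2.67], [-1.22, 4.37], [0.12, 2.79], [-3.08, 3.08]. Speed limits (rad/s): [1.89, 1.89, 2.57, 3.01, 3.01, 3.01].

### API

Orientations are given as a 3x3 rotation matrix whose columns are the frame's x, y, z axes.
In Python, from cell import robot, cams gives the robot as it stands.
- The arm moves only by the tool carry_out, never from a script. Its argument "rows" is a list that holds one entry, the list of rows, each a list of 6 numbers: the shift along the tool's x, y, z in units of 30 mm (1.0 is 30 mm), then the turn, a rotation vector about the tool's x, y, z in units of 6 degrees (1.0 is 6 degrees). A call has 1 to 10 rows; each row is the pose to reach, as a shift and turn from the pose commanded when the call began, along the tool's axes at that moment; what a row does not reach only later rows make up. A row lasts 1/12 s, in which the tool goes at most 41.7 mm and 7.16 degrees, less where a joint would pass 70% of its speed; a pose out of reach is approached as far as the arm can. A call with a gripper value outside its range is refused whole. "fingers" is the opening, from 0 (shut) to 1 (fully open), set as the call begins (left out, the last holds). The fingers move at their own pace and stop on an object; "force" is the grip in N (left out, the last holds). Time passes only in rows, so rows that repeat a pose let the fingers close. It gives the time, the measured TCP pose, the force and the opening at its end, in the units of the state.
- robot.observe(): the state, without advancing time (a new reading comes with each control period).
- cams.read_camera(name): name is "side" or "top"; returns the picture (420x560x3 uint8, red, green, blue); there is no depth.
- cams.camera_params(name): a dict with "fx", "fy", "cx", "cy" (pixels), "extrinsics" (4x4, takes a point from world to camera coordinates). Camera axes: x right, y down, z forward; pixel columns grow to the right and rows downward; lengths in m; the calibration is good to about 2 mm. A picture is of the moment at which its call begins. camera_params takes no time and is no camera call.
- robot.sign_off(): hands the job in, once; it reports no verdict.
Trained networks look in the newest picture that a camera, given by its name, has taken for a name from the list of things; names that differ only in an ending like _2 or _b are one class to them, and where a whole thing is asked for, a point or a joint stands for the part that bears it (a point fixed in the world has none). Each returns a list of dicts, best first, with "score" (0 to 1); they miss things now and then, are a little off and sometimes report something else, mostly with a low value. They report only what shows in the picture. A call takes as long as a camera call.
- cams.masks_of(camera, query): "mask" (420x560 bool, what is visible of it).
- cams.spot_point(camera, query): "at" ([x, y, z] in m, in world coordinates, good to about 4 mm: a listed point, or the origin of a listed thing).
The state is a dict: "time": time; "joint_positions": joint angles; "qvel": joint speeds; "joint_efforts": joint torques, N m; "position": TCP position; "tcp_rot": TCP orientation; "contact_force": force on the tool from outside, world axes, zero at the start; "ft_torque": the same for the moment, N m; "finger_gap": opening from 0.0 (shut) to 1.0 (fully open).
Only numpy, scipy, OpenCV 4.12 (cv2) and the standard library are available. Lean on these libraries where they do the work, as an engineer would, in place of code of your own. Each camera call takes 0.05 s, during which the arm holds its last target.

## Working session

There is one attempt and no reset: what is moved stays moved. The work goes in short steps, Python scripts to look and compute and a tool call to move; the robot and the scene stay as the last step left them, time stands still between calls to the robot, and variables do not carry over. Pictures are saved under pics/ and viewed, and the job is handed in when it is done.

Besides the shell and the picture viewer there is one more tool, called after ">>>" in YAML: its name, and indented under it one key for each argument. carry_out: Moves the arm, as the interface text tells. Its arguments: {"type":"object","properties":{"rows":{"type":"array","items":{"type":"array","items":{"type":"array","items":{"type":"number"}}}},"fingers":{"type":"number"},"force":{"type":"number"}},"required":["rows"]}

```bash
ls; mkdir -p pics
cat > h.py <<'E'
import numpy as np,cv2
from cell import robot,cams
def shot(n,f):
    im=cams.read_camera(n); cv2.imwrite('pics/'+f,im[:,:,::-1]); return im
def proj(n,p):
    c=cams.camera_params(n);E=np.array(c['extrinsics']);q=E[:3,:3]@np.array(p)+E[:3,3]
    return np.array([c['fx']*q[0]/q[2]+c['cx'],c['fy']*q[1]/q[2]+c['cy']])
def ray(n,u,v):
    c=cams.camera_params(n);E=np.array(c['extrinsics']);R=E[:3,:3];o=-R.T@E[:3,3]
    d=R.T@np.array([(u-c['cx'])/c['fx'],(v-c['cy'])/c['fy'],1]);return o,d
def at_z(n,u,v,z):
    o,d=ray(n,u,v);return o+d*(z-o[2])/d[2]
E
python3 - <<'E'
from h import *
np.set_printoptions(precision=4,suppress=True)
s=robot.observe()
print(s)
shot('top','t0.png');shot('side','s0.png')
for n in ['top','side']:
    E=np.array(cams.camera_params(n)['extrinsics']);print(n,-E[:3,:3].T@E[:3,3])
    for q in ['pump_center','pump_head','pump_handle','bracket','front_clip','rear_clip','front_clip_face','seatpost_center']:
        r=cams.spot_point(n,q); print(n,q,[(np.round(x['at'],4),round(x['score'],2)) for x in r[:2]])
print(robot.observe()['time'])
E
```

```text
pics
{'time': 0.0, 'joint_positions': array([ 1.0805,  0.4942,  1.3462, -0.    ,  1.3025, -0.0955]), 'qvel': array([ 0.0007, -0.0012, -0.0013, -0.0004,  0.0025, -0.0007]), 'joint_efforts': array([ -0.0011, -87.8836, -38.1855,   0.0706,   0.0531,  -0.0002]), 'position': array([0.2402, 0.5766, 0.2133]), 'tcp_rot': array([[ 0.3847, -0.0006, -0.9231],
       [ 0.9231, -0.0011,  0.3847],
       [-0.0012, -1.    ,  0.0001]]), 'contact_force': array([-0.6338, -0.1045,  0.5971]), 'ft_torque': array([-0.0347, -0.0588,  0.0084]), 'finger_gap': 0.999218872108281}
top [0.4269 0.0087 1.3764]
top pump_center [(array([ 0.4421, -0.1842,  0.0152]), 0.82)]
top pump_head [(array([0.6504, 0.1347, 0.1504]), 0.45)]
top pump_handle [(array([ 0.4131, -0.2988,  0.0145]), 0.95)]
top bracket [(array([0.658 , 0.0704, 0.1551]), 0.75), (array([ 0.3275,  0.1742, -0.0009]), 0.72)]
top front_clip [(array([0.6498, 0.1273, 0.1533]), 0.6), (array([0.6576, 0.0671, 0.1229]), 0.29)]
top rear_clip [(array([0.6682, 0.0071, 0.1541]), 0.54)]
top front_clip_face [(array([0.6518, 0.1398, 0.1472]), 0.67), (array([0.6159, 0.068 , 0.0062]), 0.32)]
top seatpost_center [(array([0.4581, 0.1973, 0.0165]), 0.95), (array([0.6604, 0.0676, 0.1247]), 0.48)]
side [-0.2657  0.9495  1.4939]
side pump_center []
side pump_head [(array([0.6092, 0.0719, 0.0084]), 0.29)]
side pump_handle []
side bracket []
side front_clip [(array([0.6504, 0.1275, 0.1523]), 0.49)]
side rear_clip []
side front_clip_face [(array([ 0.3201, -0.1886, -0.0011]), 0.53), (array([0.6488, 0.1325, 0.151 ]), 0.5)]
side seatpost_center [(array([0.4584, 0.1986, 0.0103]), 0.82)]
0.9
```

View pics/t0.png

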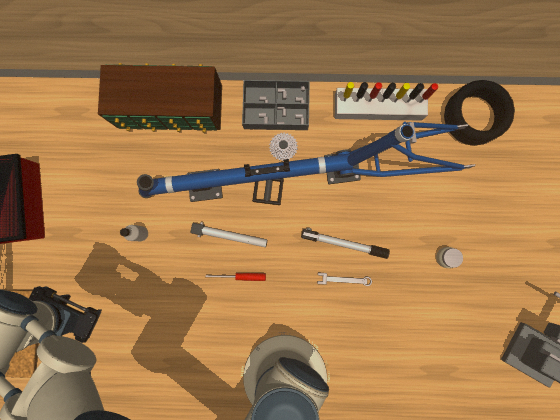

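View pics/s0.png

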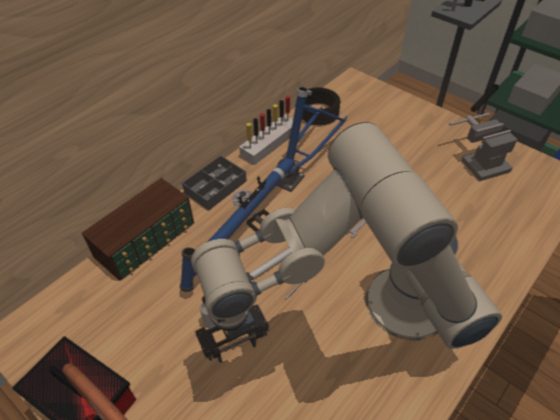

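Run:
```python
from h import *
np.set_printoptions(precision=4,suppress=True)
im=cams.read_camera('top')
res={}
c=np.array([.4421,-.1842,.016]);h=np.array([.4131,-.2988,.016]);d=(c-h)/np.linalg.norm(c-h)
a=im.copy()
def crop(u0,v0,w,hh,f,pts):
    k=cv2.resize(im[v0:v0+hh,u0:u0+w],None,fx=6,fy=6,interpolation=cv2.INTER_CUBIC)[:,:,::-1].copy()
    for p in pts:
        q=(proj('top',p)-[u0,v0]+.5)*6
        cv2.circle(k,(int(q[0]),int(q[1])),3,(0,0,255),-1)
    cv2.imwrite('pics/'+f,k)
crop(280,205,130,75,'pump.png',[c,h,c+d*.09,c-d*.09,c-d*.15,c+d*.141])
b=np.array([.659,.067,.152]);e=np.array([-.151,.988,0])
b2=np.array([0,0,0])
crop(220,140,130,90,'br.png',[b+e*t for t in(-.068,-.052,0,.052,.068)])
for n,q in [('top','pump_center'),('top','bracket')]:
    for m in cams.masks_of(n,q)[:3]:
        ys,xs=np.nonzero(m['mask']);print(q,m['score'],len(xs),xs.min(),xs.max(),ys.min(),ys.max())
for q in ['pump_center','pump_head','pump_handle','bracket','front_clip','rear_clip','front_clip_face','beam_top']:
    r=cams.spot_point('top',q); print(q,[(np.round(x['at'],4),round(x['score'],2)) for x in r[:2]])
```

```text
pump_center 0.89 777 301 389 228 258
pump_center 0.57 235 245 288 160 175
bracket 0.6 238 245 288 160 175
pump_center [(array([ 0.4411, -0.1846,  0.0182]), 0.77)]
pump_head [(array([ 0.4597, -0.0971,  0.017 ]), 0.66)]
pump_handle [(array([ 0.4145, -0.2982,  0.0166]), 0.74)]
bracket [(array([0.6593, 0.0747, 0.1544]), 0.54)]
front_clip [(array([0.6494, 0.1283, 0.1546]), 0.75), (array([ 0.3263,  0.1729, -0.0014]), 0.47)]
rear_clip [(array([0.6694, 0.0064, 0.1527]), 0.65)]
front_clip_face [(array([0.6526, 0.1386, 0.1487]), 0.6), (array([0.6681, 0.0074, 0.1508]), 0.58)]
beam_top [(array([0.4575, 0.1984, 0.0159]), 0.43)]
```

View pics/pump.png

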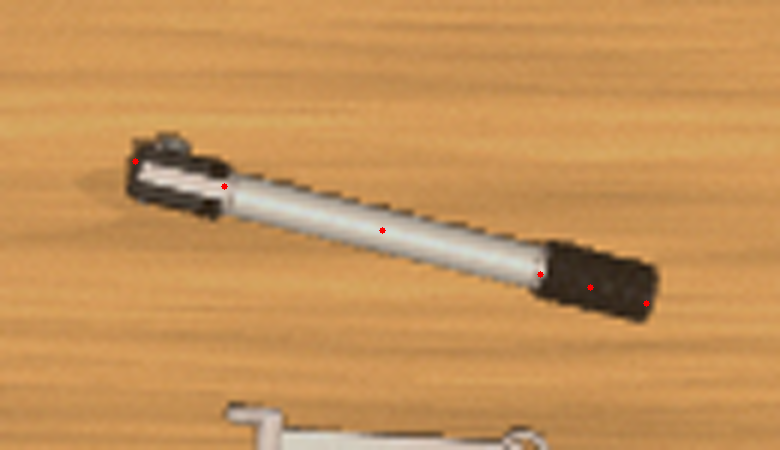

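View pics/br.png

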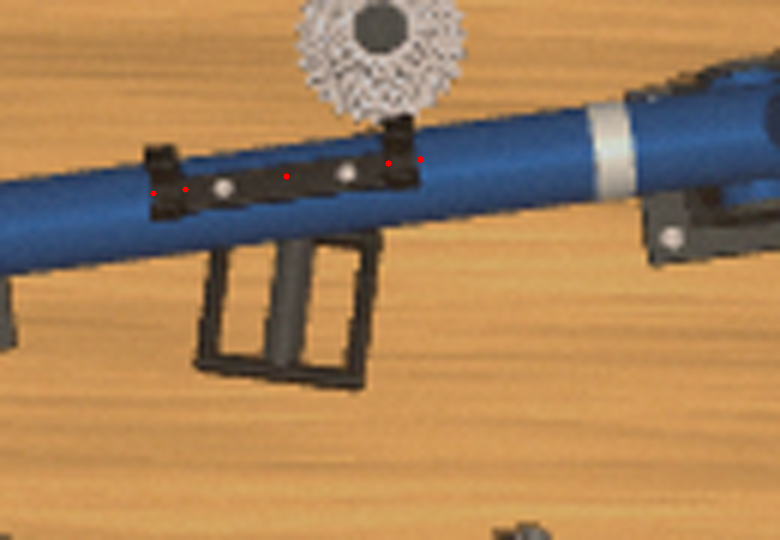

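Run:
```python
from h import *
np.set_printoptions(precision=4,suppress=True)
im=cams.read_camera('top')
M=cams.masks_of('top','pump_center')[0]['mask'].astype(np.uint8)
ys,xs=np.nonzero(M)
# column-wise mid, in world at z=.016
P=[]
for u in range(322,388):
    v=np.nonzero(M[:,u])[0]
    if len(v): P.append(list(at_z('top',u,v.mean(),.016)[:2])+[u,len(v)])
P=np.array(P)
for lo,hi in [(322,386),(322,366),(322,380)]:
    s=(P[:,2]>=lo)&(P[:,2]<hi); k=np.polyfit(P[s,1],P[s,0],1); print(lo,hi,k,np.degrees(np.arctan(k[0])), 'x at y=-.1845',np.polyval(k,-.1845))
k=np.polyfit(P[:,1],P[:,0],1)
d=np.array([k[0],1,0]);d/=np.linalg.norm(d)
c=np.array([np.polyval(k,-.1845),-.1845,.016])
k2=[c+d*t for t in(.141,.09,0,-.09,-.15)]
def crop(u0,v0,w,hh,f,polys):
    k=cv2.resize(im[v0:v0+hh,u0:u0+w],None,fx=6,fy=6,interpolation=cv2.INTER_CUBIC)[:,:,::-1].copy()
    for pp in polys:
        q=np.array([(proj('top',p)-[u0,v0]+.5)*6 for p in pp]).astype(np.int32)
        cv2.polylines(k,[q],False,(0,0,255),1)
    cv2.imwrite('pics/'+f,k)
n=np.array([d[1],-d[0],0])
def rect(c,d,n,a,b,w): return [c+d*a+n*w,c+d*b+n*w,c+d*b-n*w,c+d*a-n*w,c+d*a+n*w]
crop(280,205,130,75,'pump2.png',[rect(c,d,n,-.15,-.09,.016),rect(c,d,n,-.09,.09,.012),rect(c,d,n,.09,.1,.016)])
b=np.array([.659,.0675,.152]);e=np.array([.6494-.6688,.1279-.0068,0]);e/=np.linalg.norm(e);m=np.array([e[1],-e[0],0]);z=np.array([0,0,.018])
print(b,e,c,d)
crop(220,140,130,90,'br2.png',[rect(b+z,e,m,a-.008,a+.008,.02) for a in(-.06,.06)]+[rect(b-z*20/18,e,m,-.052,.052,.009)])
```

```text
322 386 [0.2235 0.4833] 12.59637001830592 x at y=-.1845 0.4420964163342098
322 366 [0.2296 0.4844] 12.932677690041672 x at y=-.1845 0.4420731259130508
322 380 [0.2281 0.4842] 12.849084100270444 x at y=-.1845 0.44207639968360757
[0.659  0.0675 0.152 ] [-0.1582  0.9874  0.    ] [ 0.4421 -0.1845  0.016 ] [0.2155 0.9765 0.    ]
```

View pics/pump2.png

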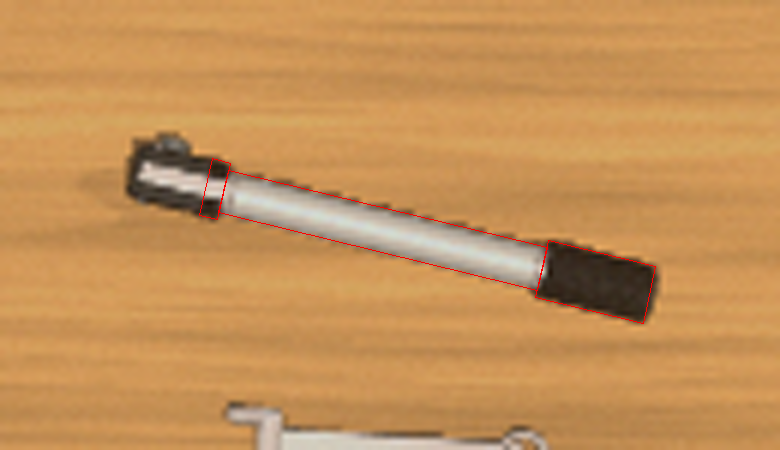

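View pics/br2.png

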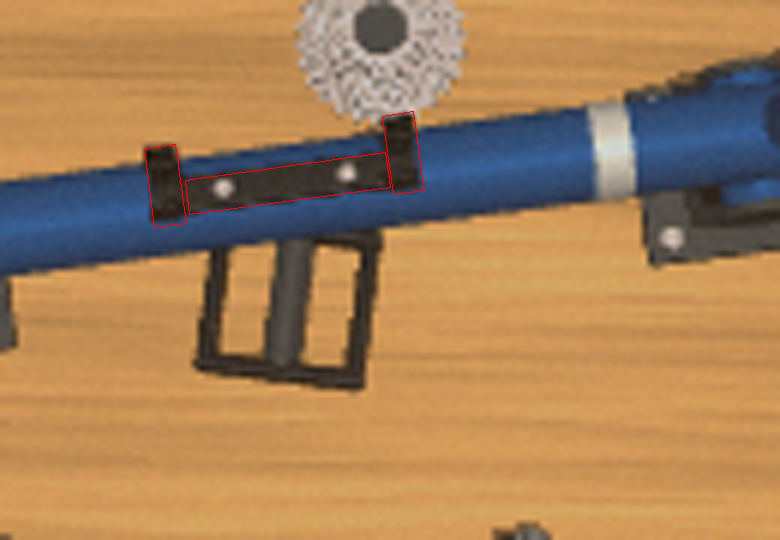

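```bash
cat >> h.py <<'E'
from scipy.spatial.transform import Rotation as Rn
def goal(p,xdir,s=None):
    s=s or robot.observe();R=np.array(s['tcp_rot']);x=np.array([xdir[0],xdir[1],0.]);x/=np.linalg.norm(x)
    y=np.array([0,0,-1.]);Rd=np.stack([x,y,np.cross(x,y)],1)
    return np.r_[R.T@(np.array(p)-s['position'])/.03,np.degrees(Rn.from_matrix(R.T@Rd).as_rotvec())/6]
E
python3 - <<'E'
from h import *
np.set_printoptions(precision=4,suppress=True)
print(goal([.446,-.167,.10],[.9765,-.2155]))
print(goal([.446,-.167,.16],[.9765,-.2155]))
# tube edge
im=cams.read_camera('top').astype(int)
B=(im[...,2]>im[...,0]+40)
t=[];l=[]
for u in list(range(170,243))+list(range(292,318)):
    v=np.nonzero(B[:,u])[0];v=v[(v>140)&(v<205)]
    t.append((u,v.min(),v.max()))
t=np.array(t)
for j in(1,2):
    k=np.polyfit(t[:,0],t[:,j],1);r=t[:,j]-np.polyval(k,t[:,0]);s=abs(r)<1;k=np.polyfit(t[s,0],t[s,j],1)
    q=[at_z('top',u,np.polyval(k,u),.1) for u in(180,310)]; dd=q[0]-q[1];print(k,s.sum(),dd/np.linalg.norm(dd))
E
```

```text
[-20.2542   3.7978 -15.8637   0.0002  13.3043   0.0004]
[-20.2542   1.7978 -15.8637   0.0002  13.3043   0.0004]Traceback (most recent call last):
  File "<stdin>", line 11, in <module>
    return umr_minimum(a, axis, None, out, keepdims, initial, where)
ValueError: zero-size array to reduction operation minimum which has no identity
```

>>> carry_out:
  rows:
    - [[-20.25,1.8,-15.86,0,13.3,0],[-20.25,1.8,-15.86,0,13.3,0],[-20.25,1.8,-15.86,0,13.3,0],[-20.25,1.8,-15.86,0,13.3,0],[-20.25,1.8,-15.86,0,13.3,0],[-20.25,1.8,-15.86,0,13.3,0],[-20.25,1.8,-15.86,0,13.3,0],[-20.25,1.8,-15.86,0,13.3,0],[-20.25,1.8,-15.86,0,13.3,0],[-20.25,1.8,-15.86,0,13.3,0]]
  fingers: 0.65
  force: 50

```text
time: 2.43
position: [0.3512, 0.1746, 0.185]
tcp_rot: [[0.997, 0.001, 0.08], [-0.08, 0.0, 0.997], [0.001, -1.0, 0.0]]
contact_force: [1.2, 0.7, -0.2]
finger_gap: 0.652
```

Run:
```python
from h import *
np.set_printoptions(precision=4,suppress=True)
s=robot.observe();print(s['time'],s['position'],s['finger_gap'],s['joint_positions'],s['contact_force'])
print(goal([.446,-.167,.10],[.9765,-.2155]))
```

```text
2.4333 [0.3512 0.1746 0.185 ] 0.6524125620692774 [ 0.3087  0.2076  1.919  -0.      1.0142  0.3884] [ 1.2459  0.6933 -0.2063]
[  4.0543   2.8316 -11.0982  -0.0033   1.3129   0.0071]
```

>>> carry_out:
  rows:
    - [[4.05,2.8,-11.1,0,1.31,0],[4.05,2.8,-11.1,0,1.31,0],[4.05,2.8,-11.1,0,1.31,0],[4.05,2.8,-11.1,0,1.31,0],[4.05,2.8,-11.1,0,1.31,0],[4.05,2.8,-11.1,0,1.31,0],[4.05,2.8,-11.1,0,1.31,0],[4.05,2.8,-11.1,0,1.31,0],[4.05,2.8,-11.1,0,1.31,0],[4.05,2.8,-11.1,0,1.31,0]]

```text
time: 3.27
position: [0.4496, -0.17, 0.0999]
tcp_rot: [[0.977, 0.002, 0.213], [-0.213, -0.002, 0.977], [0.002, -1.0, -0.001]]
contact_force: [-0.3, 0.5, 0.5]
finger_gap: 0.652
```

>>> carry_out:
  rows:
    - [[0,0,0,0,0,0],[0,0,0,0,0,0]]

```text
time: 3.43
position: [0.4472, -0.1644, 0.1008]
tcp_rot: [[0.978, -0.001, 0.21], [-0.21, 0.0, 0.978], [-0.001, -1.0, 0.0]]
contact_force: [-0.7, -0.4, -0.4]
finger_gap: 0.651
```

Run:
```python
from h import *
np.set_printoptions(precision=4,suppress=True)
s=robot.observe();print(s['time'],s['position'],s['finger_gap'],s['joint_positions'],s['contact_force'])
print(goal([.446,-.167,.004],[.9765,-.2155]))
shot('top','t1.png');shot('side','s1.png')
```

```text
3.4333 [ 0.4472 -0.1644  0.1008] 0.651403799044913 [-0.4777  0.4496  1.8343  0.0001  0.8584 -0.2662] [-0.677  -0.4063 -0.3683]
[-0.0198  3.2265 -0.0951 -0.0027  0.0533 -0.0064]
```

View pics/s1.png

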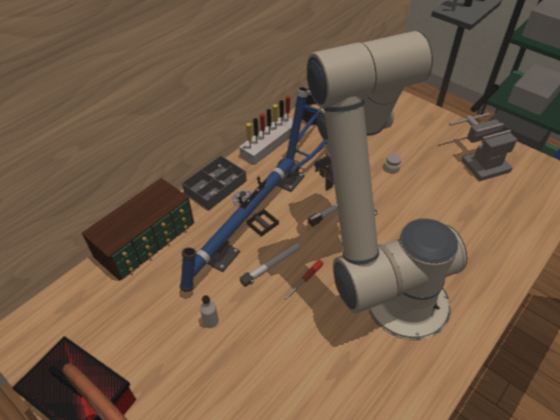

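>>> carry_out:
  rows:
    - [[-0.02,1.0,-0.09,0,0.05,0],[-0.02,2.0,-0.09,0,0.05,0],[-0.02,2.6,-0.09,0,0.05,0],[-0.02,3.0,-0.09,0,0.05,0],[-0.02,3.2,-0.09,0,0.05,0],[-0.02,3.2,-0.09,0,0.05,0],[-0.02,3.2,-0.09,0,0.05,0]]

```text
time: 4.12
position: [0.4467, -0.1668, 0.0054]
tcp_rot: [[0.977, 0.0, 0.214], [-0.214, -0.0, 0.977], [0.0, -1.0, -0.0]]
contact_force: [-1.3, -0.1, -0.2]
finger_gap: 0.651
```

>>> carry_out:
  rows:
    - [[0,0.03,0,0,0,0],[0,0.03,0,0,0,0],[0,0.03,0,0,0,0],[0,0.03,0,0,0,0],[0,0.03,0,0,0,0],[0,0.03,0,0,0,0],[0,0.03,0,0,0,0],[0,0.03,0,0,0,0]]
  fingers: 0
  force: 55

```text
time: 4.78
position: [0.4465, -0.1673, 0.0041]
tcp_rot: [[0.977, 0.0, 0.215], [-0.215, -0.0, 0.977], [0.0, -1.0, -0.0]]
contact_force: [-1.0, 0.0, 5.7]
finger_gap: 0.251
```

Run:
```python
from h import *
np.set_printoptions(precision=4,suppress=True)
s=robot.observe();print(s['time'],s['position'],s['finger_gap']*91,s['tcp_rot'],s['contact_force'])
```

```text
4.7833 [ 0.4465 -0.1673  0.0041] 22.87012638559978 [[ 0.9766  0.      0.2149]
 [-0.2149 -0.      0.9766]
 [ 0.     -1.     -0.    ]] [-1.0477  0.0369  5.6749]
```

>>> carry_out:
  rows:
    - [[0,-0.3,0,0,0,0],[0,-1.0,0,0,0,0],[0,-2,0,0,0,0],[0,-3.2,0,0,0,0],[0,-4.4,0,0,0,0],[0,-5.6,0,0,0,0],[0,-6.6,0,0,0,0],[0,-7.2,0,0,0,0],[0,-7.2,0,0,0,0],[0,-7.2,0,0,0,0]]

```text
time: 5.62
position: [0.4466, -0.1674, 0.2208]
tcp_rot: [[0.977, 0.002, 0.215], [-0.215, -0.001, 0.977], [0.002, -1.0, -0.001]]
contact_force: [-0.6, 0.1, -1.9]
finger_gap: 0.251
```

Run:
```python
from h import *
np.set_printoptions(precision=4,suppress=True)
s=robot.observe();print(s['time'],s['position'],s['finger_gap']*91,s['contact_force'],s['ft_torque'])
for z in(.2,.3,.4): print(at_z('top',405,130,z))
e=np.array([-.1582,.9874]);b=np.array([.659,.0675])
# pump_center offset along pump from grasp: TCP on pump at
c=np.array([.4421,-.1845]);d=np.array([.2155,.9765]);t=np.array([.4465,-.1673])
print('grasp at',(t-c)@d, (t-c)@[d[1],-d[0]])
im=shot('top','t2.png');shot('side','s2.png')
for q in ['pump_center','pump_head','pump_handle']:
    for n in('top','side'): print(n,q,[(np.round(x['at'],4),round(x['score'],2)) for x in cams.spot_point(n,q)[:2]])
g=(t-c)@d
tgt=b+e*(-.012+g); print(tgt,goal([*tgt,.27],[e[1],-e[0]]))
```

```text
5.6167 [ 0.4466 -0.1674  0.2208] 22.800684036907672 [-0.6474  0.1058 -1.9206] [-0.0841  0.0742 -0.0239]
[ 0.7731 -0.3349  0.2   ]
[ 0.7437 -0.3057  0.3   ]
[ 0.7143 -0.2765  0.4   ]
grasp at 0.017743999999999996 0.0005900000000000165
top pump_center []
side pump_center [(array([ 0.4036, -0.5271,  0.0016]), 0.5), (array([ 0.4378, -0.1851,  0.2292]), 0.49)]
top pump_head [(array([ 0.4642, -0.0959,  0.2294]), 0.66)]
side pump_head [(array([ 0.4617, -0.0947,  0.2301]), 0.49)]
top pump_handle []
side pump_handle []
[0.6581 0.0732] [ 5.1754 -1.6944  9.3409 -0.0059 -3.5838 -0.0119]
```

View pics/t2.png

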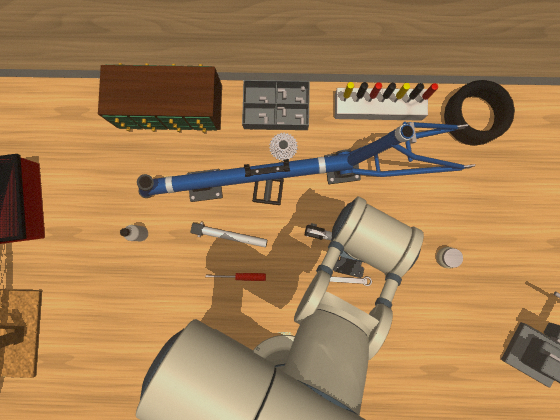

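View pics/s2.png

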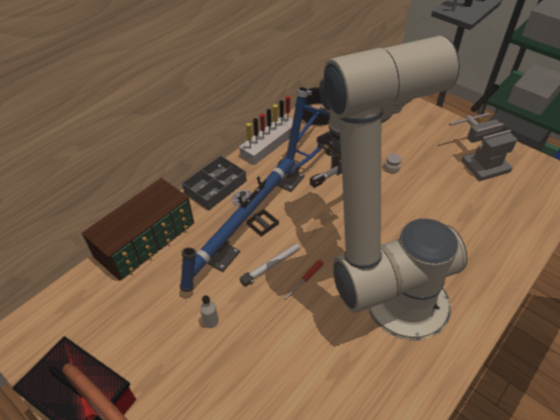

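>>> carry_out:
  rows:
    - [[0.5,-0.5,0.9,0,-0.3,0],[1.2,-0.6,2.1,0,-0.8,0],[1.8,-0.6,3.3,0,-1.3,0],[2.5,-0.6,4.5,0,-1.7,0],[3.1,-0.6,5.6,0,-2.2,0],[3.8,-0.6,6.8,0,-2.6,0],[4.4,-0.6,7.9,0,-3.1,0],[4.9,-0.6,8.8,0,-3.4,0],[5.15,-0.6,9.3,0,-3.58,0],[5.15,-0.6,9.3,0,-3.58,0]]

```text
time: 6.85
position: [0.6589, 0.0751, 0.2368]
tcp_rot: [[0.987, -0.0, -0.162], [0.162, 0.001, 0.987], [-0.0, -1.0, 0.001]]
contact_force: [-1.3, -0.3, -2.7]
finger_gap: 0.253
```

>>> carry_out:
  rows:
    - [[0,0,0,0,0,0],[0,0,0,0,0,0]]

```text
time: 7.02
position: [0.6568, 0.0716, 0.2374]
tcp_rot: [[0.988, -0.001, -0.157], [0.157, -0.0, 0.988], [-0.001, -1.0, -0.0]]
contact_force: [-0.1, -0.5, -1.2]
finger_gap: 0.251
```

Run:
```python
from h import *
np.set_printoptions(precision=4,suppress=True)
s=robot.observe();print(s['time'],s['position'],s['finger_gap']*91,s['contact_force'],s['ft_torque'],s['joint_positions'])
im=shot('top','t3.png');im2=shot('side','s3.png')
cv2.imwrite('pics/s3z.png',cv2.resize(im2[130:270,160:340],None,fx=4,fy=4,interpolation=cv2.INTER_CUBIC)[:,:,::-1])
cv2.imwrite('pics/t3z.png',cv2.resize(im[110:250,190:390],None,fx=4,fy=4,interpolation=cv2.INTER_CUBIC)[:,:,::-1])
for q in ['pump_center','pump_head','pump_handle','front_clip','rear_clip']:
    for n in('top','side'): print(n,q,[(np.round(x['at'],4),round(x['score'],2)) for x in cams.spot_point(n,q)[:2]])
print(goal([.6581,.0732,.18],[.9874,.1582]))
```

```text
7.0167 [0.6568 0.0716 0.2374] 22.86041547531649 [-0.0993 -0.4974 -1.2454] [-0.0647  0.0243  0.037 ] [ 0.0184  0.5269  1.2172 -0.0002  1.3986 -0.1396]
top pump_center []
side pump_center []
top pump_head [(array([0.6476, 0.1405, 0.2476]), 0.58)]
side pump_head [(array([0.648 , 0.1443, 0.2452]), 0.43), (array([ 0.6798, -0.0654,  0.2501]), 0.42)]
top pump_handle [(array([ 0.6759, -0.0602,  0.2512]), 0.89)]
side pump_handle [(array([ 0.6759, -0.0641,  0.2514]), 0.67)]
top front_clip [(array([0.6507, 0.1262, 0.1536]), 0.54)]
side front_clip [(array([0.6531, 0.1269, 0.1565]), 0.55)]
top rear_clip []
side rear_clip [(array([0.6661, 0.0096, 0.1541]), 0.7)]
[ 0.0331  1.9317  0.0371  0.0002 -0.0049  0.0003]
```

View pics/t3z.png

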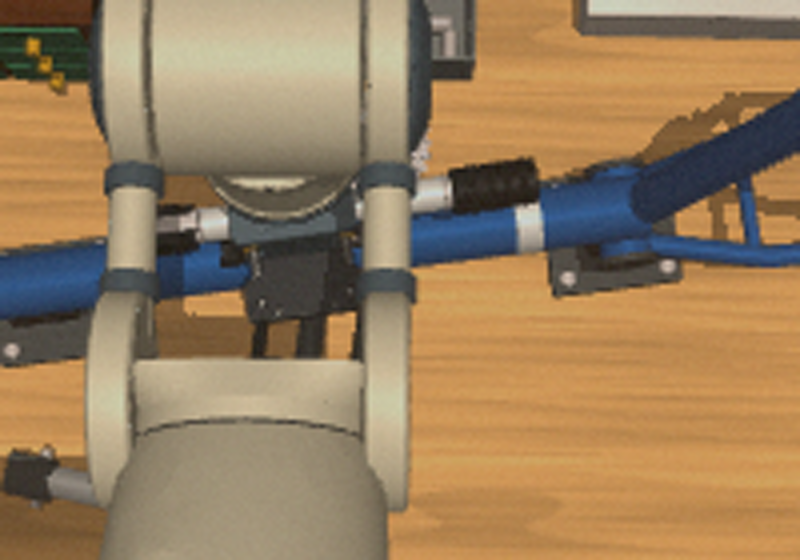

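View pics/s3z.png

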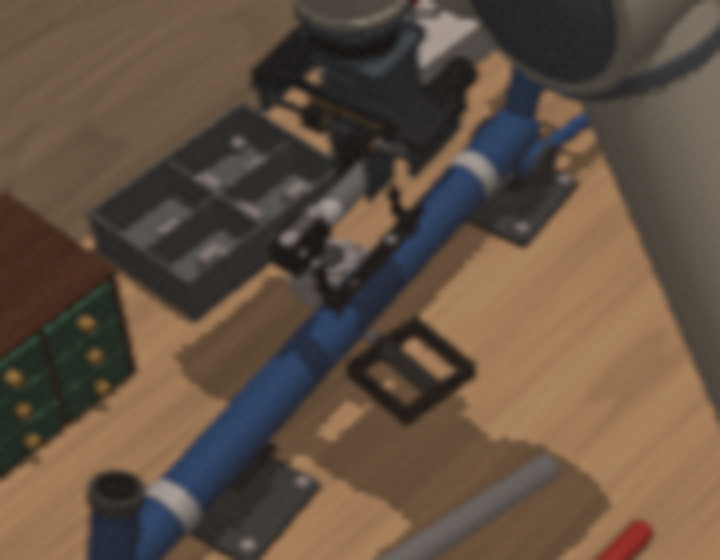

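>>> carry_out:
  rows:
    - [[0.03,0.8,0.05,0,0,0],[0.03,1.4,0.07,0,0,0],[0.03,2.0,0.07,0,0,0],[0.03,2.3,0.07,0,0,0],[0.03,2.4,0.07,0,0,0],[0.03,2.4,0.07,0,0,0],[0.03,2.4,0.07,0,0,0]]

```text
time: 8.2
position: [0.6584, 0.0742, 0.1668]
tcp_rot: [[0.987, 0.001, -0.158], [0.158, 0.0, 0.987], [0.001, -1.0, -0.0]]
contact_force: [0.5, 0.5, -2.3]
finger_gap: 0.254
```

Run:
```python
from h import *
np.set_printoptions(precision=4,suppress=True)
s=robot.observe();print(s['time'],s['position'],s['finger_gap']*91,s['contact_force'],s['ft_torque'])
im=shot('top','t4.png');im2=shot('side','s4.png')
b=np.array([.659,.0675,s['position'][2]+.012]);e=np.array([-.1582,.9874,0]);m=np.array([e[1],-e[0],0])
c=np.array([*s['position'][:2],s['position'][2]+.012])-e*.018
def ann(n,im,u0,v0,w,h,f):
    k=cv2.resize(im[v0:v0+h,u0:u0+w],None,fx=6,fy=6,interpolation=cv2.INTER_CUBIC)[:,:,::-1].copy()
    for a,bb,r in[(-.15,-.09,.016),(.09,.1,.016),(-.09,.09,.012)]:
        q=np.array([(proj(n,p)-[u0,v0]+.5)*6 for p in [c+e*a+m*r,c+e*bb+m*r,c+e*bb-m*r,c+e*a-m*r,c+e*a+m*r]]).astype(np.int32)
        cv2.polylines(k,[q],False,(0,0,255),1)
    cv2.imwrite('pics/'+f,k)
ann('side',im2,220,160,110,90,'s4z.png');ann('top',im,215,135,125,65,'t4z.png')
print(goal([.6579,.0742,.157],[.9874,.1582]))
```

```text
8.2 [0.6584 0.0742 0.1668] 23.069896336472958 [ 0.4989  0.4737 -2.2671] [-0.0411  0.0825  0.0671]
[-0.0201  0.3373  0.0012  0.0021 -0.0038  0.0167]
```

View pics/s4z.png

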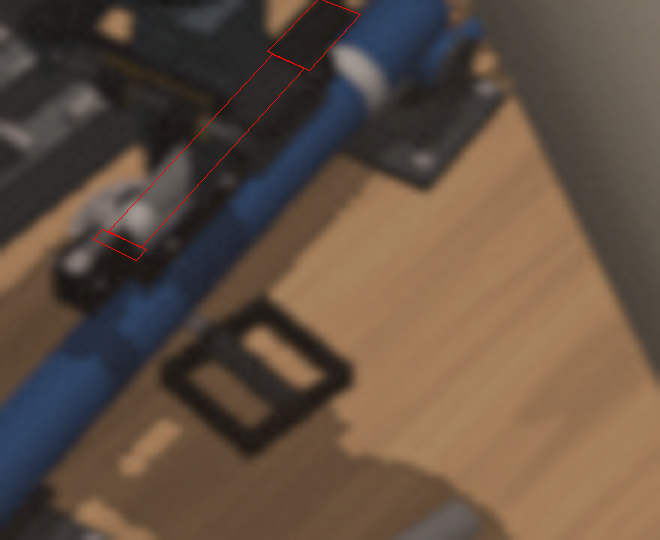

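View pics/t4z.png

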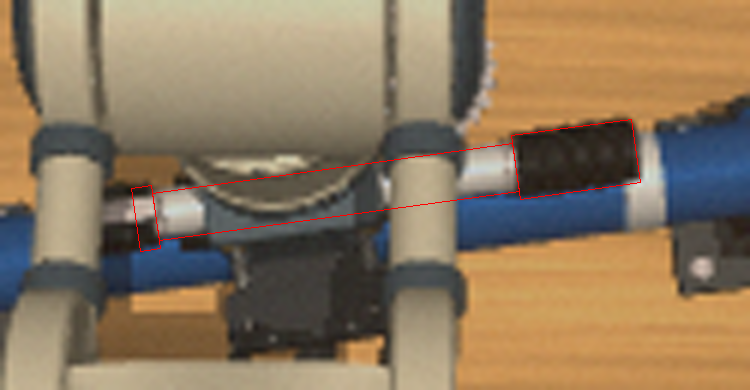

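>>> carry_out:
  rows:
    - [[-0.01,0.1,0,0,0,0],[-0.01,0.2,0,0,0,0],[-0.01,0.26,0,0,0,0],[-0.01,0.3,0,0,0,0],[-0.01,0.3,0,0,0,0]]

```text
time: 8.72
position: [0.6578, 0.0742, 0.157]
tcp_rot: [[0.987, 0.001, -0.158], [0.158, 0.0, 0.987], [0.001, -1.0, -0.0]]
contact_force: [0.2, -0.7, -0.2]
finger_gap: 0.254
```

>>> carry_out:
  rows:
    - [[0,0.03,0,0,0,0],[0,0.05,0,0,0,0],[0,0.05,0,0,0,0]]

```text
time: 8.97
position: [0.658, 0.0742, 0.156]
tcp_rot: [[0.987, 0.001, -0.158], [0.158, -0.0, 0.987], [0.001, -1.0, -0.0]]
contact_force: [-0.1, 0.0, 5.1]
finger_gap: 0.252
```

>>> carry_out:
  rows:
    - [[0,0.03,0,0,0,0],[0,0.05,0,0,0,0],[0,0.05,0,0,0,0]]

```text
time: 9.22
position: [0.6581, 0.0742, 0.1547]
tcp_rot: [[0.987, 0.002, -0.158], [0.158, 0.0, 0.987], [0.001, -1.0, -0.0]]
contact_force: [-0.1, -0.5, 7.3]
finger_gap: 0.247
```

>>> carry_out:
  rows:
    - [[0,0.03,0,0,0,0],[0,0.05,0,0,0,0],[0,0.05,0,0,0,0]]

```text
time: 9.47
position: [0.6582, 0.0742, 0.1533]
tcp_rot: [[0.987, 0.002, -0.158], [0.158, -0.0, 0.987], [0.002, -1.0, -0.0]]
contact_force: [-0.4, -0.3, 8.4]
finger_gap: 0.251
```

>>> carry_out:
  rows:
    - [[0,0.03,0,0,0,0],[0,0.05,0,0,0,0],[0,0.05,0,0,0,0]]

```text
time: 9.72
position: [0.6581, 0.0742, 0.1518]
tcp_rot: [[0.987, 0.002, -0.158], [0.158, -0.0, 0.987], [0.002, -1.0, -0.0]]
contact_force: [0.1, 0.4, 7.8]
finger_gap: 0.255
```

>>> carry_out:
  rows:
    - [[0,0.03,0,0,0,0],[0,0.05,0,0,0,0],[0,0.05,0,0,0,0]]

```text
time: 9.97
position: [0.6581, 0.0742, 0.1501]
tcp_rot: [[0.987, 0.001, -0.158], [0.158, -0.0, 0.987], [0.001, -1.0, -0.0]]
contact_force: [-1.5, -0.7, 6.7]
finger_gap: 0.253
```

>>> carry_out:
  rows:
    - [[0,0.03,0,0,0,0],[0,0.06,0,0,0,0],[0,0.06,0,0,0,0]]

```text
time: 10.22
position: [0.658, 0.0741, 0.1481]
tcp_rot: [[0.987, 0.001, -0.158], [0.158, -0.0, 0.987], [0.001, -1.0, -0.0]]
contact_force: [0.3, -0.9, 4.4]
finger_gap: 0.251
```

>>> carry_out:
  rows:
    - [[0,0.03,0,0,0,0],[0,0.06,0,0,0,0],[0,0.06,0,0,0,0]]

```text
time: 10.47
position: [0.6578, 0.0742, 0.1459]
tcp_rot: [[0.987, 0.0, -0.158], [0.158, -0.0, 0.987], [0.0, -1.0, -0.0]]
contact_force: [1.7, 0.1, 1.4]
finger_gap: 0.251
```

>>> carry_out:
  rows:
    - [[0,0.03,0,0,0,0],[0,0.06,0,0,0,0],[0,0.06,0,0,0,0]]

```text
time: 10.72
position: [0.6575, 0.0742, 0.1436]
tcp_rot: [[0.987, -0.0, -0.158], [0.158, 0.0, 0.987], [-0.0, -1.0, 0.0]]
contact_force: [4.0, 0.9, -3.3]
finger_gap: 0.258
```

>>> carry_out:
  rows:
    - [[0.01,0.03,0,0,0,0],[0.02,0.05,0,0,0,0],[0.02,0.05,0,0,0,0]]

```text
time: 10.97
position: [0.6578, 0.0743, 0.142]
tcp_rot: [[0.987, -0.001, -0.158], [0.158, -0.0, 0.987], [-0.001, -1.0, 0.0]]
contact_force: [1.3, 0.1, -5.7]
finger_gap: 0.252
```

>>> carry_out:
  rows:
    - [[0,0.02,0,0,0,0],[0,0.03,0,0,0,0],[0,0.03,0,0,0,0]]

```text
time: 11.22
position: [0.6579, 0.0743, 0.1413]
tcp_rot: [[0.987, -0.001, -0.158], [0.158, 0.0, 0.987], [-0.001, -1.0, 0.0]]
contact_force: [1.2, -0.4, -6.1]
finger_gap: 0.253
```

>>> carry_out:
  rows:
    - [[0,0.01,0,0,0,0],[0,0.02,0,0,0,0],[0,0.02,0,0,0,0]]

```text
time: 11.47
position: [0.658, 0.0743, 0.1409]
tcp_rot: [[0.987, -0.0, -0.158], [0.158, -0.0, 0.987], [-0.0, -1.0, 0.0]]
contact_force: [-1.0, -0.1, -4.1]
finger_gap: 0.25
```

>>> carry_out:
  rows:
    - [[0,0.01,0,0,0,0],[0,0.02,0,0,0,0],[0,0.02,0,0,0,0]]

```text
time: 11.72
position: [0.6581, 0.0742, 0.1404]
tcp_rot: [[0.987, -0.0, -0.158], [0.158, -0.0, 0.987], [-0.0, -1.0, -0.0]]
contact_force: [-0.7, 0.1, -3.7]
finger_gap: 0.252
```

>>> carry_out:
  rows:
    - [[0,0.01,0,0,0,0],[0,0.02,0,0,0,0],[0,0.02,0,0,0,0]]

```text
time: 11.97
position: [0.6581, 0.0743, 0.1401]
tcp_rot: [[0.987, 0.0, -0.158], [0.158, -0.0, 0.987], [0.0, -1.0, -0.0]]
contact_force: [-2.1, 0.1, 2.1]
finger_gap: 0.249
```

>>> carry_out:
  rows:
    - [[0,0.01,0,0,0,0],[0,0.01,0,0,0,0],[0,0.01,0,0,0,0]]

```text
time: 12.22
position: [0.6582, 0.0743, 0.14]
tcp_rot: [[0.987, 0.0, -0.158], [0.158, -0.0, 0.987], [0.0, -1.0, -0.0]]
contact_force: [-4.1, -0.5, 6.1]
finger_gap: 0.255
```

Run:
```python
from h import *
np.set_printoptions(precision=4,suppress=True)
s=robot.observe();print(s['time'],s['position'],s['finger_gap']*91,s['contact_force'],s['ft_torque'])
im=shot('top','t5.png');im2=shot('side','s5.png')
e=np.array([-.1582,.9874,0]);m=np.array([e[1],-e[0],0])
c=np.array([*s['position'][:2],s['position'][2]+.012])-e*.018
def ann(n,im,u0,v0,w,h,f):
    k=cv2.resize(im[v0:v0+h,u0:u0+w],None,fx=6,fy=6,interpolation=cv2.INTER_CUBIC)[:,:,::-1].copy()
    for a,bb,r in[(-.15,-.09,.016),(.09,.1,.016)]:
        q=np.array([(proj(n,p)-[u0,v0]+.5)*6 for p in [c+e*a+m*r,c+e*bb+m*r,c+e*bb-m*r,c+e*a-m*r,c+e*a+m*r]]).astype(np.int32)
        cv2.polylines(k,[q],False,(0,0,255),1)
    cv2.imwrite('pics/'+f,k)
ann('side',im2,220,160,110,90,'s5z.png');ann('top',im,215,135,125,65,'t5z.png')
```

```text
12.2167 [0.6582 0.0743 0.14  ] 23.217207804659445 [-4.0564 -0.5049  6.1084] [-0.1869  0.803  -0.1353]
```

View pics/s5z.png

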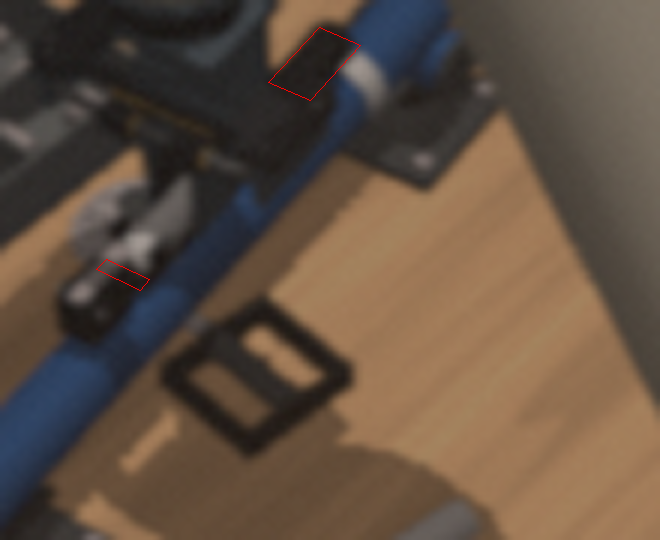

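View pics/t5z.png

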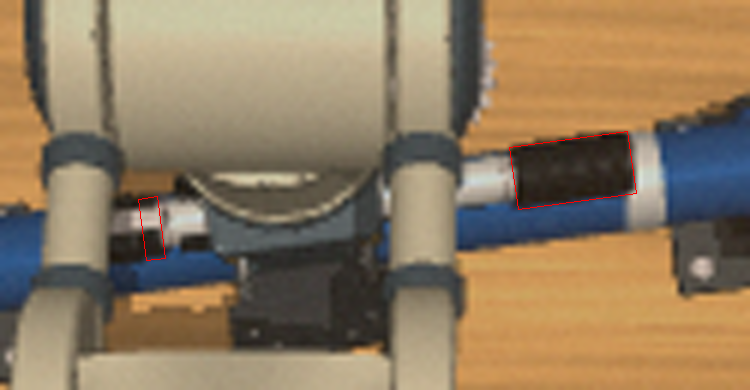

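>>> carry_out:
  rows:
    - [[-0.01,-0.01,-0.03,0,0,0],[-0.02,-0.01,-0.06,0,0,0],[-0.02,-0.01,-0.08,0,0,0],[-0.02,-0.01,-0.1,0,0,0]]

```text
time: 12.65
position: [0.6584, 0.0714, 0.1401]
tcp_rot: [[0.987, 0.001, -0.158], [0.158, 0.0, 0.987], [0.001, -1.0, 0.0]]
contact_force: [-0.5, 5.5, 3.1]
finger_gap: 0.249
```

>>> carry_out:
  rows:
    - [[0,0,-0.03,0,0,0],[0,0,-0.06,0,0,0],[0,0,-0.08,0,0,0],[0,0,-0.08,0,0,0]]

```text
time: 12.98
position: [0.6587, 0.0688, 0.1401]
tcp_rot: [[0.987, 0.001, -0.158], [0.158, 0.0, 0.987], [0.001, -1.0, -0.0]]
contact_force: [-0.0, 4.2, 4.6]
finger_gap: 0.252
```

>>> carry_out:
  rows:
    - [[0,0,-0.03,0,0,0],[0,0,-0.06,0,0,0],[0,0,-0.06,0,0,0]]

```text
time: 13.23
position: [0.659, 0.067, 0.1401]
tcp_rot: [[0.987, 0.001, -0.158], [0.158, 0.0, 0.987], [0.001, -1.0, -0.0]]
contact_force: [0.5, 4.2, 5.7]
finger_gap: 0.254
```

>>> carry_out:
  rows:
    - [[0,0,-0.02,0,0,0],[0,0,-0.03,0,0,0],[0,0,-0.03,0,0,0]]

```text
time: 13.48
position: [0.6591, 0.0662, 0.14]
tcp_rot: [[0.987, 0.001, -0.158], [0.158, 0.0, 0.987], [0.001, -1.0, 0.0]]
contact_force: [0.3, 4.9, 5.3]
finger_gap: 0.253
```

>>> carry_out:
  rows:
    - [[0,0,-0.02,0,0,0],[0,0,-0.02,0,0,0],[0,0,-0.02,0,0,0]]

```text
time: 13.73
position: [0.6592, 0.0656, 0.14]
tcp_rot: [[0.987, 0.001, -0.158], [0.158, 0.0, 0.987], [0.001, -1.0, 0.0]]
contact_force: [1.0, 3.8, 4.5]
finger_gap: 0.257
```

>>> carry_out:
  rows:
    - [[0,0,-0.02,0,0,0],[0,0,-0.02,0,0,0],[0,0,-0.02,0,0,0]]

```text
time: 13.98
position: [0.6593, 0.065, 0.1401]
tcp_rot: [[0.987, 0.001, -0.158], [0.158, 0.0, 0.987], [0.001, -1.0, 0.0]]
contact_force: [-0.2, 4.8, 5.5]
finger_gap: 0.253
```

>>> carry_out:
  rows:
    - [[0,0,-0.02,0,0,0],[0,0,-0.02,0,0,0],[0,0,-0.02,0,0,0]]

```text
time: 14.23
position: [0.6594, 0.0644, 0.14]
tcp_rot: [[0.987, 0.001, -0.158], [0.158, 0.0, 0.987], [0.001, -1.0, -0.0]]
contact_force: [0.5, 3.9, 5.2]
finger_gap: 0.254
```

>>> carry_out:
  rows:
    - [[0,0,-0.01,0,0,0],[0,0,-0.01,0,0,0],[0,0,-0.01,0,0,0]]

```text
time: 14.48
position: [0.6594, 0.0642, 0.14]
tcp_rot: [[0.987, 0.001, -0.158], [0.158, 0.0, 0.987], [0.001, -1.0, 0.0]]
contact_force: [0.3, 4.4, 4.7]
finger_gap: 0.252
```

>>> carry_out:
  rows:
    - [[0,0,-0.02,0,0,0],[0,0,-0.02,0,0,0],[0,0,-0.02,0,0,0]]

```text
time: 14.73
position: [0.6594, 0.0641, 0.14]
tcp_rot: [[0.987, 0.0, -0.158], [0.158, 0.001, 0.987], [0.0, -1.0, 0.001]]
contact_force: [-0.7, 8.3, 5.4]
finger_gap: 0.252
```

>>> carry_out:
  rows:
    - [[0,0,-0.02,0,0,0],[0,0,-0.02,0,0,0],[0,0,-0.02,0,0,0]]

```text
time: 14.98
position: [0.6594, 0.064, 0.14]
tcp_rot: [[0.987, 0.0, -0.158], [0.158, 0.002, 0.987], [0.0, -1.0, 0.002]]
contact_force: [-0.5, 12.9, 5.8]
finger_gap: 0.253
```

>>> carry_out:
  rows:
    - [[0,0,-0.02,0,0,0],[0,0,-0.02,0,0,0],[0,0,-0.02,0,0,0]]

```text
time: 15.23
position: [0.6594, 0.064, 0.14]
tcp_rot: [[0.987, 0.0, -0.158], [0.158, 0.002, 0.987], [0.0, -1.0, 0.002]]
contact_force: [-1.6, 15.5, 5.8]
finger_gap: 0.251
```

>>> carry_out:
  rows:
    - [[0,-0.005,0.02,0,0,0],[0,-0.01,0.02,0,0,0],[0,-0.01,0.02,0,0,0]]

```text
time: 15.48
position: [0.6594, 0.064, 0.1401]
tcp_rot: [[0.987, 0.0, -0.158], [0.158, 0.002, 0.987], [0.0, -1.0, 0.002]]
contact_force: [0.9, 13.4, 1.7]
finger_gap: 0.25
```

>>> carry_out:
  rows:
    - [[0,-0.01,0,0,0,0],[0,-0.01,0,0,0,0],[0,-0.01,0,0,0,0],[0,-0.01,0,0,0,0],[0,-0.01,0,0,0,0],[0,-0.01,0,0,0,0]]
  fingers: 0.55

```text
time: 15.98
position: [0.6593, 0.0627, 0.1403]
tcp_rot: [[0.987, -0.0, -0.158], [0.158, -0.0, 0.987], [-0.0, -1.0, -0.0]]
contact_force: [-0.0, -0.3, 0.4]
finger_gap: 0.549
```

>>> carry_out:
  rows:
    - [[0,-0.5,0,0,0,0],[0,-1.5,0,0,0,0],[0,-2.5,0,0,0,0],[0,-3.6,0,0,0,0],[-0.6,-4.6,0,0,0,0],[-1.6,-4.8,0,0,0,0],[-2.8,-4.8,0,0,0,0],[-4,-4.8,0,0,0,0],[-5.2,-4.8,0,0,0,0],[-6,-4.8,0,0,0,0]]

```text
time: 16.82
position: [0.4784, 0.0342, 0.2844]
tcp_rot: [[0.987, -0.001, -0.158], [0.158, -0.0, 0.987], [-0.001, -1.0, -0.0]]
contact_force: [-0.1, 0.9, 1.7]
finger_gap: 0.553
```

>>> carry_out:
  rows:
    - [[0,0,-1,0,0,0],[0,0,-2,0,0,0],[0,0,-3.2,0,0,0],[0,0,-4.4,0,0,0],[0,0,-5.6,0,0,0],[0,0,-6.6,0,0,0],[0,0,-7.2,0,0,0],[0,0,-7.2,0,0,0]]

```text
time: 17.48
position: [0.516, -0.1823, 0.2842]
tcp_rot: [[0.988, 0.0, -0.155], [0.155, -0.001, 0.988], [-0.0, -1.0, -0.001]]
contact_force: [-0.8, -0.7, -0.5]
finger_gap: 0.549
```

Run:
```python
from h import *
np.set_printoptions(precision=4,suppress=True)
s=robot.observe();print(s['time'],s['position'],s['contact_force'])
im=shot('top','t6.png');im2=shot('side','s6.png')
for q in ['pump_center','pump_head','pump_handle','bracket']:
    for n in('top','side'): print(n,q,[(np.round(x['at'],4),round(x['score'],2)) for x in cams.spot_point(n,q)[:1]])
e=np.array([-.1582,.9874,0]);m=np.array([e[1],-e[0],0])
c=np.array([.659,.0675,.152])-e*.022
print('expected',c,c+.09*e,c-.12*e)
def ann(n,im,u0,v0,w,h,f):
    k=cv2.resize(im[v0:v0+h,u0:u0+w],None,fx=6,fy=6,interpolation=cv2.INTER_CUBIC)[:,:,::-1].copy()
    for a,bb,r in[(-.15,-.09,.016),(.09,.1,.016),(-.09,.09,.012)]:
        q=np.array([(proj(n,p)-[u0,v0]+.5)*6 for p in [c+e*a+m*r,c+e*bb+m*r,c+e*bb-m*r,c+e*a-m*r,c+e*a+m*r]]).astype(np.int32)
        cv2.polylines(k,[q],False,(0,0,255),1)
    cv2.imwrite('pics/'+f,k)
ann('side',im2,220,160,110,90,'s6z.png');ann('top',im,215,135,125,65,'t6z.png')
```

```text
17.4833 [ 0.516  -0.1823  0.2842] [-0.8029 -0.6613 -0.5416]
top pump_center [(array([0.6622, 0.0489, 0.1554]), 0.55)]
side pump_center [(array([0.6559, 0.0465, 0.1481]), 0.6)]
top pump_head [(array([0.6497, 0.1296, 0.1531]), 0.68)]
side pump_head [(array([0.6478, 0.1363, 0.151 ]), 0.44)]
top pump_handle [(array([0.6493, 0.1345, 0.1505]), 0.73)]
side pump_handle [(array([ 0.683 , -0.0677,  0.1529]), 0.77)]
top bracket []
side bracket [(array([0.6548, 0.0699, 0.1508]), 0.65)]
expected [0.6625 0.0458 0.152 ] [0.6482 0.1346 0.152 ] [ 0.6815 -0.0727  0.152 ]
```

View pics/t6z.png

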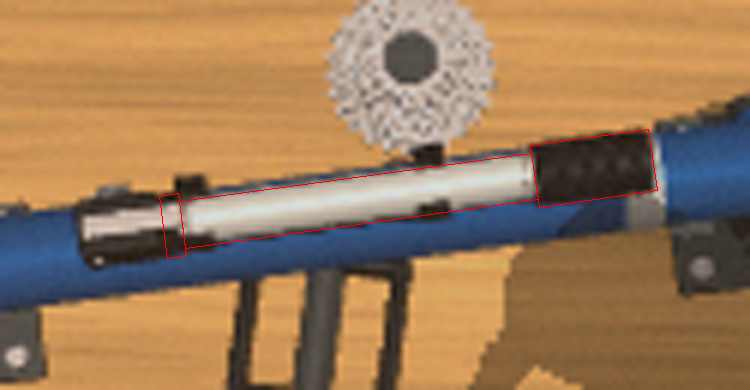

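View pics/s6z.png

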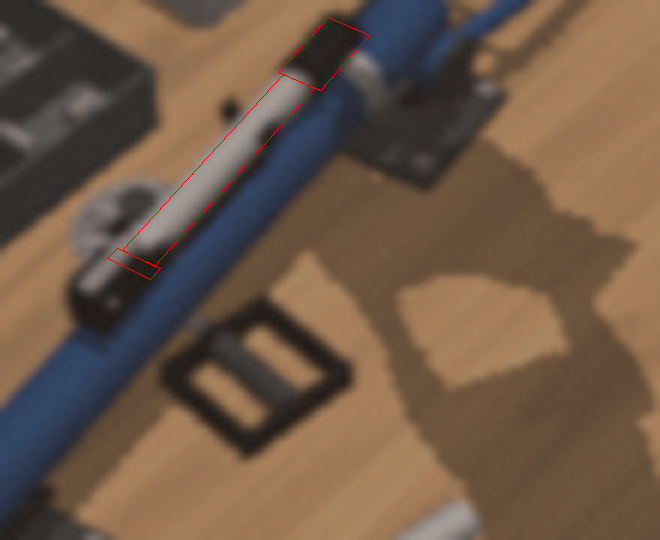

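View pics/t6.png

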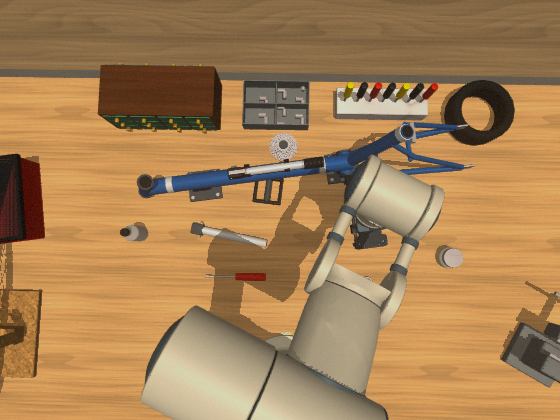

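Both views match the expected home pose. The shoulder is against the front clip (zoomed top view about (172, 225)), the barrel sits between the jaws of both clips, and nothing else has moved. I'm handing the job in.

Run:
```python
from h import *
print(robot.sign_off(), robot.observe()['time'])
```

```text
the job is handed in; nothing more can be done
the job is handed in; nothing more can be done
```

The pump is in its bracket with the valve head towards the head tube. It is snapped into both clips, its shoulder is against the front clip, and the gripper has let go. I handed in shortly after 17.5 s, well under the 64 s limit.

- **Snapping in:** I pressed it in with the head about 10 mm clear of the front clip. The push peaked at about 8.4 N at the lips. The jaws then drew the barrel down, and it met the rigid seat at the expected height with about 6 N.
- **Pushing back:** The pump slid back about 10 mm against about 4–5 N of drag and stopped dead where I expected. The last push read 15.5 N at the wrist, just over the 15 N you asked for. Less the drag, that is roughly 11 N on the clip. I eased back to about 13 N before opening the fingers.
- **Final check:** The outline of the fully home pose lies on the pump in both camera views. Most network point readings agree within about 5 mm. The exceptions are two top-view readings: the handle was reported at the head, which is a plain misdetection, and the head point was about 5 mm short along the tube. The other loose items that show in the last top picture are where they were; the arm hides the wrench there. I did not measure the force on the clip after letting go.

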